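# Load bracket feet into a gravity chute

## Robot

A 6-joint arm with a two-finger parallel gripper is mounted at the origin on the work surface. World frame = base frame: x ahead of the robot, y to its left, z up, the work surface at z = 0. Lengths are in m, angles in degrees, forces in N, time in s.
With the tool pointing down it reaches from about 0.3 to 0.85 m from the base axis. Payload 4.2 kg.
Tool frame: the origin (TCP) lies between the finger pads; the fingertips stand 25 mm ahead of it and the grasp point (between the pads) lies 6 mm ahead of it; y points along the fingers, x is the direction in which the jaws open and shut, and the axes are right-handed (so a half turn about y gives the same grasp; the last joint's range is limited). The gripper opens to 91 mm and grips with 3 to 60 N. Pads are 32 mm wide; open, the fingers measure 118 mm over their backs; the gripper's body (76 mm by 178 mm) begins 60 mm behind the grasp point.
Start: joints at [66.52, 18.312, 89.639, -0, 72.044, -1.146], TCP at [0.219, 0.532, 0.239] pointing down, gripper open.
Joint ranges: [-177.97, 177.97], [-48.28, 115.42], [12.27, 149.76], [-77.06, 257.06], [2.81, 150.46], [-146.56, 146.56]. Speed limits (degrees/s): [147.25, 147.25, 180, 180, 180, 180].

## Interface

Orientations are given as [roll, pitch, yaw] about the fixed x, y, z axes, in that order (R = Rz(yaw) Ry(pitch) Rx(roll)).
In Python, from bench import status, grab_frame, get_calibration, workorder gives the robot as it stands.
- The arm moves only by the tool drive_tool, never from a script. Its arguments are lists of equal length, an entry for each row: "translation": the shift along the world's x, y, z in m, a list of three; "delta_rot": the turn, a rotation vector about the world's x, y, z in degrees, a list of three; "hand": the opening, from 0 (shut) to 1 (fully open). In form: {"translation": [[dx, dy, dz], ...], "delta_rot": [[rx, ry, rz], ...], "hand": [hand, ...]}. A call has 1 to 5 rows; each row shifts and turns the pose as measured when the row begins; what a row does not reach is not made up. A row lasts 1/12 s, in which the tool goes at most 41.7 mm and 7.16 degrees, less where a joint would pass 70% of its speed; a pose out of reach is approached as far as the arm can. A call is refused whole if a number of a shift passes 0.0417 or a number of a turn 7.16, either way. A call with a gripper value outside its range is refused whole. The fingers move at their own pace and stop on an object; "grip_force" is the grip in N (left out, the last holds). Time passes only in rows, so rows that do not move let the fingers close. It gives the time, the measured TCP pose, the force and the opening at its end, in the units of the state.
- status.read_state(): the state, without advancing time (a new reading comes with each control period).
- grab_frame(name): name is "scene" or "top"; returns (picture, depth): 420x560x3 uint8, red, green, blue; 420x560 float32, m along the optical axis (not along the pixel's ray), 0 where there is no reading.
- get_calibration(name): a dict with "vfov" (degrees; the focal length in pixels is half the picture's height over the tangent of half this angle, whatever the lens; pixels are square), "cx", "cy" (the principal point, pixels), "camera_from_world" (4x4, takes a point from world to camera coordinates). Camera axes: x right, y up, looking along -z (the intrinsics and any distortion apply to the point x, -y, -z); pixel columns grow to the right and rows downward; lengths in m; the calibration is good to about 2 mm. A picture is of the moment at which its call begins. get_calibration takes no time and is no camera call.
- workorder.finish_job(): hands the job in, once; it reports no verdict.
The state is a dict: "time_s": time; "joint_pos": joint angles; "joint_vel": joint speeds; "joint_efforts": joint torques, N m; "tcp_pos": TCP position; "ee_rot": TCP orientation; "wrist_force": force on the tool from outside, world axes, zero at the start; "wrist_torque": the same for the moment, N m; "width": finger opening in m.
Only numpy, scipy, OpenCV 4.12 (cv2) and the standard library are available. Lean on these libraries where they do the work, as an engineer would, in place of code of your own. Each camera call takes 0.05 s, during which the arm holds its last target. There are 200 camera calls.

## Task

Load both L-shaped aluminium board feet into the sloping steel chute, one behind the other, both the same way up: leg flat on the lane floor, tab standing up, and the tab end first (downhill), so that the first rests against the stop at the bottom and the second rests up against the first. One foot lies on its leg and one stands on its tab, so that one has to be turned over; leave the finished board, the plain straight strip and the other loose things on the desk where they are.

Things in the scene. Friction and masses are not known exactly. Their poses are not given: they have to be found in the camera images.
- chute: Fixed steel chute on a base plate 300 x 90 x 8 mm. Origin on the desk straight below the lane's bottom end; +x is the horizontal uphill direction, z up. The straight lane climbs at 30 degrees from the stop; its floor is slippery, so a foot slides down by itself. 36 mm clear between side walls 12 mm high (above the floor, square to it), from the stop to 195 mm up the slope.
- chute_stop (a point): Middle of the lane floor at the uphill face of the stop, 30 mm above the desk, straight above the chute's origin. The stop is a plate across the lane's bottom end, 50 mm high, square to the floor.
- chute_mouth (a point): Middle of the lane floor 205 mm up the slope from the stop, 132.5 mm above the desk. From 195 to 223 mm the walls flare to about 50 mm; above them is an open tongue 20 mm wide (narrower than a foot, so fingers can pass beside it), 6 mm thick, ending 285 mm up the slope.
- foot_a_leg (a point): Middle of the leg (3 mm from its underside) of a bare aluminium L-shaped foot: flat leg 90 x 30 x 6 mm, upright tab 30 wide, 6 thick at one end, its top 45 above the leg's underside. Own axes: +x along the leg away from the tab, y across the width, +z to the side where the tab stands up; the tab fills x -45 to -39 mm. At first it lies on its leg, tab up.
- foot_b_leg (a point): Middle of the leg (3 mm from its underside) of a bare aluminium L-shaped foot: flat leg 90 x 30 x 6 mm, upright tab 30 wide, 6 thick at one end, its top 45 above the leg's underside. Own axes: +x along the leg away from the tab, y across the width, +z to the side where the tab stands up; the same shape as the other. At first it stands on its tab, leg upright, own x up.
- foot_a: The foot that lies on its leg at first, about 85 g; origin 3 mm from foot_a_leg along -z (leg's underside), same axes.
- foot_b: The foot that stands at first with the outer face of its tab flat on the desk, 90 mm tall, about 85 g; origin 3 mm from foot_b_leg along -z, same axes.
- board_mid (a point): Middle of a finished circuit board standing upright on two small feet, about 90 x 85 mm, 141 high: leave it.
- strip_mid (a point): Middle of a plain flat aluminium strip 90 x 30 x 6 mm without a tab, lying on the desk: leave it.
- tape_mid (a point): Middle of a paper tape roll lying flat, 90 mm across, 24 high: leave it.
- driver_mid (a point): Middle of a lying screwdriver: leave it.
- meter_mid (a point): Middle of a grey hand multimeter lying flat, 160 x 78 x 34 mm with a dial to 46 mm: leave it.
- cup_mid (a point): Middle of a small white bowl, 72 mm across, 50 high: leave it.
Mind the look-alikes: they are no part of the job. What is shaped like the foot_b but blue or orange is not meant.

How it is judged:
By the outcome, as a careful person would: the job done as asked, in the order asked, and still so for the second after the job is handed in, with the robot touching nothing.
It also fails if it takes over 61 s, if anything falls off the work surface, if the arm or the gripper's body presses on something with over 40 N, if the wrist force passes 120 N, or if a joint passes its speed limit or range.

## Working session

There is one attempt and no reset: what is moved stays moved. The work goes in short steps, Python scripts to look and compute and a tool call to move; the robot and the scene stay as the last step left them, time stands still between calls to the robot, and variables do not carry over. Pictures are saved under pics/ and viewed, about 8 in all and at most 12, crops included, and the job is handed in when it is done.

Besides the shell and the picture viewer there is one more tool, called after "Request:" by a JSON object that holds its "method" and its "body", one argument or row to a line. drive_tool: Moves the arm, as the interface text tells. Its arguments: {"type":"object","properties":{"translation":{"type":"array"},"delta_rot":{"type":"array"},"hand":{"type":"array"},"grip_force":{"type":"number"}},"required":["translation","delta_rot","hand"]}

```bash
mkdir -p pics
cat > h.py <<'E'
import numpy as np, cv2
from bench import status, grab_frame, get_calibration, workorder
def cam(n):
    c=get_calibration(n); return c
def grab(n,tag):
    p,d=grab_frame(n); np.savez(f'{n}_{tag}.npz',p=p,d=d); cv2.imwrite(f'pics/{n}_{tag}.png',p[:,:,::-1]); return p,d
def w(n,u,v,d):
    c=cam(n); f=210/np.tan(np.radians(c['vfov']/2)); 
    P=np.array([(u-c['cx'])/f*d,-(v-c['cy'])/f*d,-d,1]); return (np.linalg.inv(c['camera_from_world'])@P)[:3]
def cloud(n,tag):
    d=np.load(f'{n}_{tag}.npz')['d']; c=cam(n); f=210/np.tan(np.radians(c['vfov']/2))
    v,u=np.mgrid[:420,:560]; P=np.stack([(u-c['cx'])/f*d,-(v-c['cy'])/f*d,-d,np.ones_like(d)],-1)
    W=(P@np.linalg.inv(c['camera_from_world']).T)[...,:3]; W[d==0]=np.nan; return W
def proj(n,X):
    c=cam(n); f=210/np.tan(np.radians(c['vfov']/2)); q=c['camera_from_world']@np.append(X,1); return c['cx']+f*q[0]/-q[2], c['cy']-f*q[1]/-q[2]
E
python3 - <<'E'
from h import *
for n in('scene','top'):
    print({k:(np.round(v,3).tolist()) if not isinstance(v,str) else v for k,v in cam(n).items()}); grab(n,'0')
a=cv2.imread('pics/scene_0.png');b=cv2.imread('pics/top_0.png')
print(status.read_state())
E
```

```text
{'vfov': 42.757, 'cx': 269.167, 'cy': 205.909, 'camera_from_world': [[-0.571, 0.821, 0.018, 0.283], [-0.628, -0.45, 0.635, 0.226], [0.53, 0.352, 0.772, -1.782], [0.0, 0.0, 0.0, 1.0]]}
{'vfov': 50.32, 'cx': 280.54, 'cy': 204.407, 'camera_from_world': [[0.015, -1.0, 0.001, -0.006], [0.987, 0.015, 0.162, -0.517], [-0.162, -0.001, 0.987, -1.19], [0.0, 0.0, 0.0, 1.0]]}
{'time_s': 0.1, 'joint_pos': array([ 6.65219551e+01,  1.83476135e+01,  8.96994081e+01, -1.80229540e-03,
        7.20450895e+01, -1.14424175e+00]), 'joint_vel': array([-0.00430729, -0.09420314, -0.12647614, -0.05442488, -0.02561433,
       -0.01848967]), 'joint_efforts': array([ 6.01550964e-04, -4.13330948e+01, -2.32510561e+01,  7.30123487e-02,
        4.22025297e-02, -6.35229708e-05]), 'tcp_pos': array([0.21832645, 0.53148539, 0.23820804]), 'ee_rot': array([-89.99987388,   0.09212696,  67.66675396]), 'wrist_force': array([ 0.45396274, -0.42283481, -0.90776541]), 'wrist_torque': array([-0.01827204,  0.0348456 ,  0.03877513]), 'width': 0.09127999922113732}
```

View pics/scene_0.png

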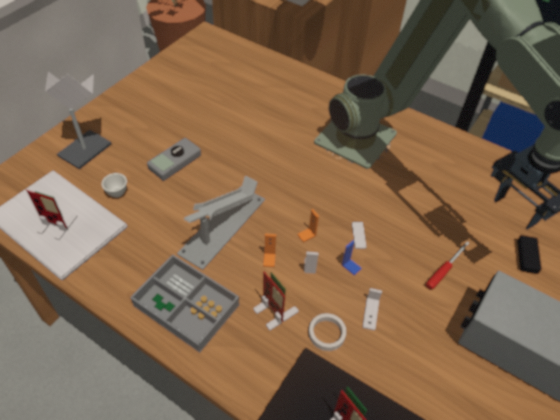

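View pics/top_0.png

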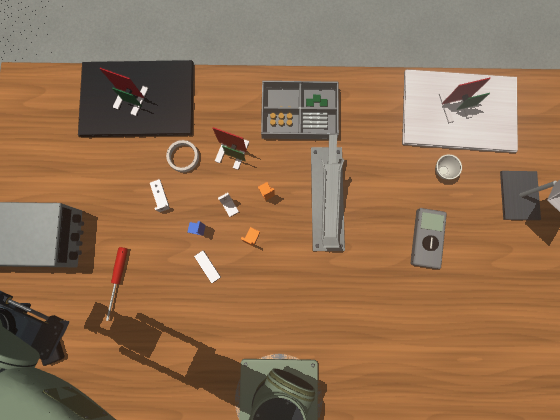

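Scene view: candidates for the feet are bare items at scene (372,308)/top (160,195), (311,262)/(228,204), and the flat (360,235)/(207,266), which looks like the strip. The orange uprights (270,250) and (312,225) and the blue one (350,258) are decoys. The chute is at scene (220,225)/top (330,200).

Run:
```python
from h import *
a=cv2.imread('pics/scene_0.png')[190:340,250:400];b=cv2.imread('pics/top_0.png')[170:290,140:280]
c=cv2.imread('pics/scene_0.png')[160:270,170:270]; e=cv2.imread('pics/top_0.png')[125:260,300:360]
r=lambda i:cv2.resize(i,(400,300*0+int(i.shape[0]*400/i.shape[1])),interpolation=cv2.INTER_CUBIC)
def pad(i,h=420): i=i[:h]; return np.vstack([i,np.zeros((h-i.shape[0],400,3),np.uint8)])
cv2.imwrite('pics/crop.png',np.hstack([pad(r(a)),pad(r(b))]))
W=cloud('top','0'); S=cloud('scene','0')
def show(W,name,u0,u1,v0,v1,z0=.004):
    R=W[v0:v1,u0:u1].reshape(-1,3); R=R[R[:,2]>z0]; 
    m,s,ang=cv2.minAreaRect(R[:,:2].astype(np.float32)); print(name,len(R),np.round(m,3),np.round(s,3),round(ang,1),'z',np.round(np.percentile(R[:,2],[5,50,95,100]),3))
for n,a in dict(A=(142,176,175,218),B=(214,242,188,220),strip=(190,224,246,288),blue=(184,206,216,240),or1=(255,277,180,202),or2=(239,264,225,248),board=(205,262,120,172)).items(): show(W,n,*a)
for n,a in dict(A=(355,390,285,332),B=(300,322,245,278)).items(): show(S,'s'+n,*a)
# desk height check, chute
print('desk',W[300:310,300:310,2].mean(), S[130:140,250:260,2].mean())
R=W[130:255,305:348].reshape(-1,3)
bp=R[(R[:,2]>.004)]; m,s,ang=cv2.minAreaRect(bp[:,:2].astype(np.float32)); print('chute',m,s,ang)
for v in range(132,256,6):
    print(v,' '.join('%3d'%(1000*z) for z in W[v,308:350:2,2]), np.round(W[v,330,:2],3))
```

```text
A 395 [0.543 0.35 ] [0.122 0.094] 1.0 z [0.004 0.007 0.044 0.049]
B 282 [0.524 0.151] [0.08  0.086] 88.1 z [0.004 0.008 0.091 0.094]
strip 413 [0.346 0.205] [0.114 0.092] 2.2 z [0.004 0.006 0.01  0.015]
blue 210 [0.454 0.242] [0.065 0.059] 1.8 z [0.004 0.01  0.091 0.095]
or1 198 [0.563 0.045] [0.061 0.06 ] 1.3 z [0.004 0.009 0.09  0.094]
or2 196 [0.433 0.083] [0.058 0.068] 8.6 z [0.004 0.007 0.092 0.094]
board 958 [0.695 0.141] [0.154 0.165] 1.5 z [0.004 0.045 0.138 0.145]
sA 623 [0.531 0.346] [0.141 0.088] 28.7 z [0.004 0.007 0.043 0.052]
sB 335 [0.502 0.142] [0.108 0.056] 31.0 z [0.004 0.033 0.091 0.095]
desk 0.0009733753420248448 0.0014359459419627863
chute (0.5653871297836304, -0.12880440056324005) (0.36099085211753845, 0.12454178184270859) 0.7238288521766663
132   4  10   6   4   2   8   8   7   6   2   5   4   3   2  29  42  -1   2   0   0   2 [ 0.74 -0.14]
138   7   3   9   6   5  10   9   8  10  12   7 167 167 168 170  -4  -3   6  -1   0   3 [ 0.669 -0.122]
144   4   1   2   3   2  -2   0  -2  -5   0   0 158 159 163 159  -2  -1  -1   2  -2   3 [ 0.656 -0.123]
150   1  -3   5  14   9   6   6  10   2   5   8 152 152 154 152  11  15   0   0   0   0 [ 0.642 -0.123]
156   2  -1   8   7   8   3   5   7   6  10 142 146 141 147   9   7   9   0   1   0   3 [ 0.628 -0.124]
162   0  -3   7   6  11  10  10 149   6   6 138 136 136 138  12   7   9 149   0   1   0 [ 0.615 -0.125]
168   1   4   0  10  11   8   0   6 143 127 130 131 130 129 130 131 140   7  -1  -2   1 [ 0.6   -0.125]Traceback (most recent call last):
  File "<stdin>", line 18, in <module>
  File "<stdin>", line 18, in <genexpr>
ValueError: cannot convert float NaN to integer
```

View pics/crop.png

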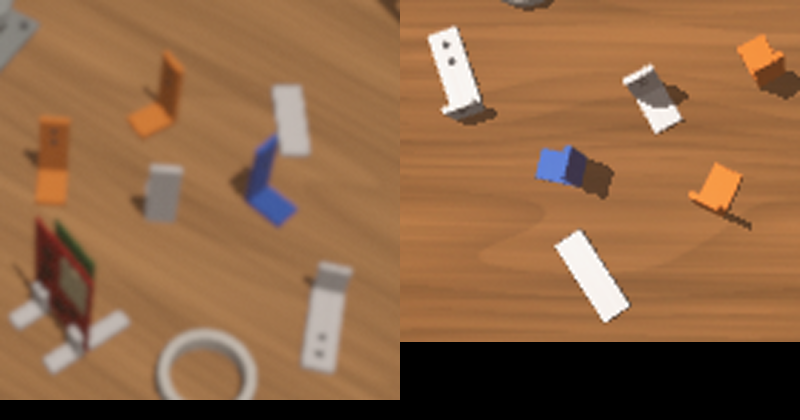

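Run:
```python
from h import *
p=np.load('top_0.npz')['p']; W=cloud('top','0')
def toplane(n,u,v,z):
    a=w(n,u,v,.5); b=w(n,u,v,1.5); t=(z-a[2])/(b[2]-a[2]); return (a+t*(b-a))
big=cv2.resize(p,None,fx=12,fy=12,interpolation=cv2.INTER_CUBIC)[:,:,::-1]
A=big[174*12:216*12,144*12:180*12]; B=big[188*12:222*12,214*12:248*12]
def grid(i,u0,v0):
    i=i.copy()
    for k in range(0,i.shape[1],60): cv2.line(i,(k,0),(k,6),(0,255,0),1); cv2.putText(i,str(u0+k//12),(k,18),0,.4,(0,255,0),1)
    for k in range(0,i.shape[0],60): cv2.line(i,(0,k),(6,k),(0,255,0),1); cv2.putText(i,str(v0+k//12),(8,k+4),0,.4,(0,255,0),1)
    return i[:408,:400]
A=grid(cv2.resize(A,None,fx=.8,fy=.8),0,0) if 0 else grid(A,144,174)
A2=big[174*12:216*12,144*12:176*12]; A2=grid(A2,144,174) if 0 else A2
A3=cv2.resize(A2,(384,504)); 
for k in range(0,384,60): cv2.putText(A3,str(144+k//12),(k,12),0,.4,(0,255,0),1); cv2.line(A3,(k,0),(k,4),(0,255,0),1)
for k in range(0,504,60): cv2.putText(A3,str(174+k//12),(6,k+4),0,.4,(0,255,0),1); cv2.line(A3,(0,k),(5,k),(0,255,0),1)
B3=np.zeros((504,400,3),np.uint8); b=grid(B,214,188); B3[:b.shape[0],:b.shape[1]]=b
cv2.imwrite('pics/ab.png',np.hstack([A3,B3]))
def pts(u0,u1,v0,v1,z0,z1,nm):
    R=W[v0:v1,u0:u1].reshape(-1,3); R=R[(R[:,2]>z0)&(R[:,2]<z1)]; m,s,a=cv2.minAreaRect(R[:,:2].astype(np.float32)); print(nm,len(R),np.round(R.mean(0),4),np.round(m,3),np.round(s,3),round(a,1))
pts(146,180,176,218,.035,.06,'Atab'); pts(210,246,184,222,.07,.11,'Btop'); pts(239,266,222,250,.03,.11,'or2 up'); pts(180,210,214,242,.03,.11,'blue up'); pts(253,280,178,205,.03,.11,'or1 up')
# chute lane: fit using tongue pixels
for v in range(136,250,6):
    r=W[v,316:348]; ok=np.nan_to_num(r[:,2])>.012
    e=r[ok]; 
    if len(e): print(v,'x%.3f'%np.mean(e[:,0]),'ymin/max %.3f %.3f mid %.4f'%(e[:,1].min(),e[:,1].max(),(e[:,1].min()+e[:,1].max())/2),'z',' '.join('%d'%(1000*z) for z in e[:,2]))
```

```text
Atab 33 [0.505  0.332  0.0441] [0.505 0.332] [0.007 0.029] 24.3
Btop 43 [0.5294 0.1541 0.0866] [0.53  0.155] [0.007 0.029] 29.3
or2 up 41 [0.4122 0.089  0.0803] [0.413 0.09 ] [0.03  0.006] 66.3
blue up 78 [0.4472 0.2178 0.0714] [0.448 0.219] [0.007 0.03 ] 80.1
or1 up 71 [0.5433 0.0337 0.0702] [0.545 0.034] [0.007 0.03 ] 30.7
136 x0.703 ymin/max -0.157 -0.097 mid -0.1271 z 27 29 29 29 28 28 27 27 26 26 29 31 25 171 170 171 172 172 170 169 170 28
142 x0.660 ymin/max -0.137 -0.120 mid -0.1285 z 162 165 163 159 166 165 160 162
148 x0.646 ymin/max -0.138 -0.120 mid -0.1288 z 159 157 152 159 154 155 152 159
154 x0.637 ymin/max -0.137 -0.119 mid -0.1278 z 13 143 146 149 148 149 149 147 147
160 x0.627 ymin/max -0.159 -0.098 mid -0.1286 z 12 14 155 14 139 141 140 135 141 139 138 140 12 138 148 153
166 x0.605 ymin/max -0.152 -0.106 mid -0.1290 z 143 144 134 127 132 137 135 131 132 132 130 130 133 129 133 131 137 146
172 x0.592 ymin/max -0.150 -0.109 mid -0.1296 z 13 140 124 122 123 124 122 129 124 121 126 118 122 121 136 138
178 x0.578 ymin/max -0.170 -0.109 mid -0.1392 z 116 129 118 112 115 1
[... 491 characters left out ...]
 ymin/max -0.151 -0.107 mid -0.1290 z 17 86 71 71 75 73 74 74 72 72 73 75 73 79 75 82 87
214 x0.490 ymin/max -0.172 -0.110 mid -0.1410 z 12 65 76 62 65 65 66 66 61 65 63 63 64 65 63 73 79 13 12
220 x0.474 ymin/max -0.161 -0.111 mid -0.1360 z 58 68 56 53 54 59 55 56 55 59 50 58 51 54 56 70 12
226 x0.459 ymin/max -0.172 -0.111 mid -0.1415 z 57 61 49 50 47 45 47 51 46 50 50 47 49 48 48 64 12 13
232 x0.443 ymin/max -0.153 -0.099 mid -0.1259 z 12 12 52 48 37 42 37 37 37 36 41 38 42 38 40 36 45 48
238 x0.427 ymin/max -0.154 -0.110 mid -0.1322 z 12 41 34 34 33 32 37 35 30 39 29 39 35 33 35 43 36
244 x0.409 ymin/max -0.165 -0.099 mid -0.1319 z 15 13 65 69 69 68 69 67 64 65 69 63 67 66 67 67 64 69 16
```

View pics/ab.png

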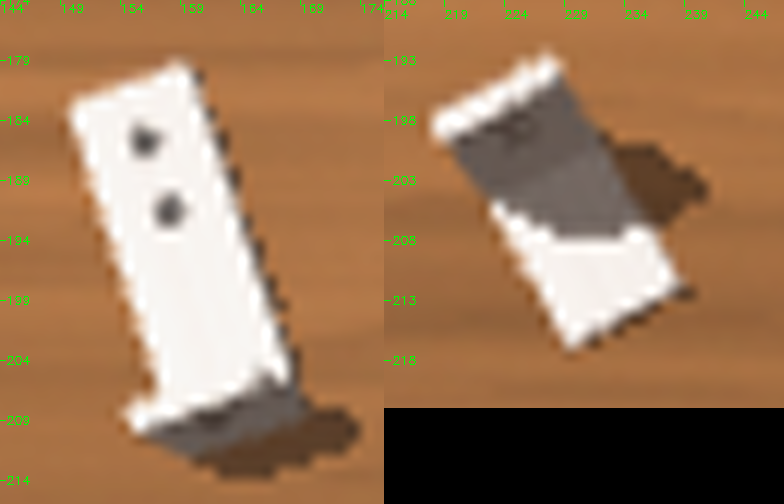

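Run:
```python
from h import *
def tp(u,v,z,n='top'):
    a=w(n,u,v,.5); b=w(n,u,v,1.5); t=(z-a[2])/(b[2]-a[2]); return (a+t*(b-a))[:2]
P=lambda x,y,u0,v0:(u0+x/12-.5+.5/12,v0+y/12-.5+.5/12)
X={}
for nm,x,y,z in [('L0',70,110,.006),('R0',190,62,.006),('L1',155,395,.006),('R1',293,385,.004),('tabL',126,410,.045),('tabR',265,372,.045)]: X[nm]=tp(*P(x,y,144,174),z); print(nm,np.round(X[nm],4))
for a,b in (('L1','L0'),('R1','R0'),('L0','R0'),('tabL','tabR')): d=X[b]-X[a]; print(a,b,np.linalg.norm(d).round(4),np.degrees(np.arctan2(d[1],d[0])).round(1))
Y={}
for nm,x,y,z in [('tl',432-384,125,.09),('tr',548-384,52,.09),('bl',572-384,348,.006),('br',682-384,290,.006),('ll',448-384,140,.09),('lr',562-384,72,.09)]: Y[nm]=tp(*P(x,y,214,188),z); print(nm,np.round(Y[nm],4))
for a,b in (('tl','tr'),('bl','br'),('bl','tl'),('br','tr')): d=Y[b]-Y[a]; print(a,b,np.linalg.norm(d).round(4),np.degrees(np.arctan2(d[1],d[0])).round(1))
```

```text
L0 [0.5804 0.3776]
R0 [0.5926 0.3497]
L1 [0.512  0.3532]
R1 [0.5152 0.3213]
tabL [0.5024 0.3486]
tabR [0.5116 0.3173]
L1 L0 0.0727 19.6
R1 R0 0.0824 20.2
L0 R0 0.0304 -66.5
tabL tabR 0.0327 -73.5
tl [0.5242 0.1688]
tr [0.541  0.1437]
bl [0.4862 0.146 ]
br [0.5004 0.1205]
ll [0.5209 0.1651]
lr [0.5365 0.1405]
tl tr 0.0302 -56.2
bl br 0.0292 -60.9
bl tl 0.0443 31.0
br tr 0.0467 29.7
```

```bash
cat >> h.py <<'E'
from scipy.spatial.transform import Rotation as Ro
def Rt(az,tilt):  # jaw az+90; approach: horizontal az, tilt deg below horizontal
    a,t=np.radians([az,tilt]); x=np.array([-np.sin(a),np.cos(a),0]); y=np.array([np.cos(a)*np.cos(t),np.sin(a)*np.cos(t),-np.sin(t)])
    return np.stack([x,y,np.cross(x,y)],1)
def plan(wps,mm=38.,dg=6.5):
    s=status.read_state(); p=s['tcp_pos']; R=Ro.from_euler('xyz',s['ee_rot'],degrees=True); print('t',round(s['time_s'],2),'p',np.round(p,4),'w',round(s['width'],4),'F',np.round(s['wrist_force'],1))
    for q,M in wps:
        q=np.array(q); M=Ro.from_matrix(M); d=q-p; r=(M*R.inv()).as_rotvec(degrees=True)
        n=int(max(1,np.ceil(np.linalg.norm(d)*1000/mm),np.ceil(np.linalg.norm(r)/dg))); print(n,'rows of',np.round(d/n,4).tolist(),np.round(r/n,2).tolist()); p,R=q,M
E
python3 - <<'E'
from h import *
G=np.array([.530,.155,.072]); R=Rt(30.5,40); a=R[:,1]
pre=G-.106*a
plan([(pre+[0,0,.1],R),(pre,R),(G-.006*a,R)])
E
```

```text
t 0.1 p [0.2183 0.5315 0.2382] w 0.0913 F [ 0.5 -0.4 -0.9]
13 rows of [0.0186, -0.0321, 0.0001] [0.29, -3.97, 3.8]
3 rows of [0.0, 0.0, -0.0333] [0.0, 0.0, 0.0]
3 rows of [0.022, 0.013, -0.0214] [0.0, 0.0, 0.0]
```

Request:
{"method": "drive_tool", "body": {
  "translation": [
    [0.0186,-0.0321,0],
    [0.0186,-0.0321,0],
    [0.0186,-0.0321,0],
    [0.0186,-0.0321,0],
    [0.0186,-0.0321,0]
  ],
  "delta_rot": [
    [0.3,-4,3.8],
    [0.3,-4,3.8],
    [0.3,-4,3.8],
    [0.3,-4,3.8],
    [0.3,-4,3.8]
  ],
  "hand": [0.65,0.65,0.65,0.65,0.65],
  "grip_force": 30
}}

```text
time_s: 0.52
tcp_pos: [0.3138, 0.3723, 0.2349]
ee_rot: [-109.8, -5.6, 89.1]
wrist_force: [1.3, 0.2, 0.5]
width: 0.0613
```

Request:
{"method": "drive_tool", "body": {
  "translation": [
    [0.0186,-0.0321,0],
    [0.0186,-0.0321,0],
    [0.0186,-0.0321,0],
    [0.0186,-0.0321,0],
    [0.0186,-0.0321,0]
  ],
  "delta_rot": [
    [0.3,-4,3.8],
    [0.3,-4,3.8],
    [0.3,-4,3.8],
    [0.3,-4,3.8],
    [0.3,-4,3.8]
  ],
  "hand": [0.65,0.65,0.65,0.65,0.65]
}}

```text
time_s: 0.93
tcp_pos: [0.39, 0.2305, 0.2315]
ee_rot: [-126.9, -4.3, 108.2]
wrist_force: [-0.9, 0.8, -1.3]
width: 0.0597
```

Request:
{"method": "drive_tool", "body": {
  "translation": [
    [0.0186,-0.0321,0],
    [0.0186,-0.0321,0],
    [0.0186,-0.0321,0]
  ],
  "delta_rot": [
    [0.3,-4,3.8],
    [0.3,-4,3.8],
    [0.3,-4,3.8]
  ],
  "hand": [0.65,0.65,0.65]
}}

```text
time_s: 1.18
tcp_pos: [0.3985, 0.21, 0.226]
ee_rot: [-128.3, -4.6, 112.6]
wrist_force: [-0.3, 0.6, 0.2]
width: 0.059
```

```bash
cat > b.py <<'E'
from h import *
G=np.array([.530,.155,.072]); R=Rt(30.5,40); a=R[:,1]
pre=G-.106*a
plan([(pre+[0,0,.1],R),(pre,R),(G-.006*a,R)])
print(np.round(status.read_state()['joint_pos'],1))
E
python3 b.py
```

```text
t 1.18 p [0.3985 0.21   0.226 ] w 0.059 F [-0.3  0.6  0.2]
4 rows of [0.0154, -0.024, 0.0035] [0.27, -3.13, 1.85]
3 rows of [0.0, 0.0, -0.0333] [0.0, 0.0, 0.0]
3 rows of [0.022, 0.013, -0.0214] [0.0, 0.0, 0.0]
[ 24.7  -6.9 131.8   8.   16.8 -93.1]
```

```bash
sed -i 's/Rt(30.5,40)/Rt(30.5,55)/; s/\.106/.086/' b.py; python3 b.py
```

```text
t 1.18 p [0.3985 0.21   0.226 ] w 0.059 F [-0.3  0.6  0.2]
4 rows of [0.0222, -0.02, 0.0041] [-1.41, 0.23, 2.01]
3 rows of [0.0, 0.0, -0.0333] [0.0, 0.0, 0.0]
3 rows of [0.0132, 0.0078, -0.0218] [0.0, 0.0, 0.0]
[ 24.7  -6.9 131.8   8.   16.8 -93.1]
```

Request:
{"method": "drive_tool", "body": {
  "translation": [
    [0.022,-0.02,0.004],
    [0.022,-0.02,0.004],
    [0.022,-0.02,0.004],
    [0.022,-0.02,0.004]
  ],
  "delta_rot": [
    [-1.4,0.2,2],
    [-1.4,0.2,2],
    [-1.4,0.2,2],
    [-1.4,0.2,2]
  ],
  "hand": [0.65,0.65,0.65,0.65]
}}

```text
time_s: 1.52
tcp_pos: [0.4653, 0.1428, 0.2348]
ee_rot: [-125.0, -0.7, 119.3]
wrist_force: [0.8, 0.3, -0.1]
width: 0.0592
```

Request:
{"method": "drive_tool", "body": {
  "translation": [
    [0,0,-0.033],
    [0,0,-0.033],
    [0,0,0]
  ],
  "delta_rot": [
    [0,0,0],
    [0,0,0],
    [0,0,0]
  ],
  "hand": [0.65,0.65,0.65]
}}

```text
time_s: 1.77
tcp_pos: [0.4738, 0.1405, 0.176]
ee_rot: [-125.2, -0.4, 118.1]
wrist_force: [-0.8, -0.3, -0.2]
width: 0.0591
```

```bash
python3 b.py
python3 - <<'E'
from h import *
grab('top','1');p,_=grab('scene','1')
a=cv2.imread('pics/top_1.png')[170:260,180:280];c=cv2.imread('pics/scene_1.png')[190:290,260:380]
cv2.imwrite('pics/b1.png',np.hstack([cv2.resize(a,(400,360),interpolation=2),cv2.resize(c,(400,360),interpolation=2)]))
E
```

```text
t 1.77 p [0.4738 0.1405 0.176 ] w 0.0591 F [-0.8 -0.3 -0.2]
2 rows of [0.0069, -0.0053, 0.0332] [-0.24, -0.02, 1.21]
3 rows of [0.0, 0.0, -0.0333] [0.0, 0.0, 0.0]
3 rows of [0.0132, 0.0078, -0.0218] [0.0, 0.0, 0.0]
[   7.7    3.1  129.6   41.2   18.2 -146.4]
```

View pics/b1.png

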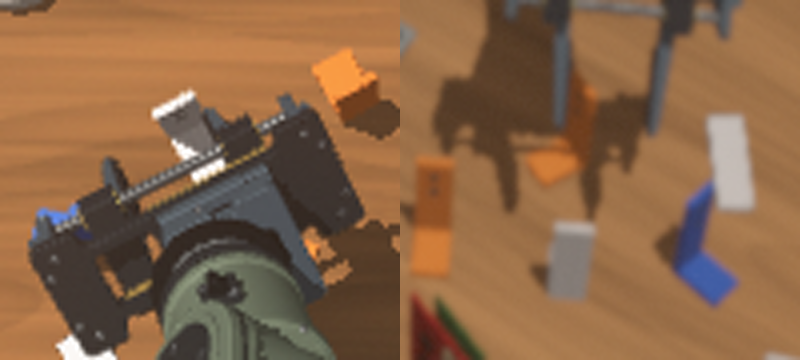

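Crop: the B leg top is at (180,95) in the left panel, between the open fingers; the jaws line up. Joint 6 is at its range edge, so I flip the tool half a turn (the same grasp) before closing in.

Request:
{"method": "drive_tool", "body": {
  "translation": [
    [0,0,0.03],
    [0,0,0.01],
    [0,0,0],
    [0,0,0],
    [0,0,0]
  ],
  "delta_rot": [
    [3.4,2,-5.6],
    [3.4,2,-5.6],
    [3.4,2,-5.6],
    [3.4,2,-5.6],
    [3.4,2,-5.6]
  ],
  "hand": [0.65,0.65,0.65,0.65,0.65]
}}

```text
time_s: 2.28
tcp_pos: [0.4764, 0.144, 0.219]
ee_rot: [-121.4, -17.9, 91.8]
wrist_force: [-0.8, 0.2, -0.2]
width: 0.0593
```

Request:
{"method": "drive_tool", "body": {
  "translation": [
    [0,0,0],
    [0,0,0],
    [0,0,0],
    [0,0,0],
    [0,0,0]
  ],
  "delta_rot": [
    [3.4,2,-5.6],
    [3.4,2,-5.6],
    [3.4,2,-5.6],
    [3.4,2,-5.6],
    [3.4,2,-5.6]
  ],
  "hand": [0.65,0.65,0.65,0.65,0.65]
}}

```text
time_s: 2.7
tcp_pos: [0.4771, 0.1463, 0.2309]
ee_rot: [-106.5, -32.1, 56.9]
wrist_force: [-0.1, -0.8, -0.9]
width: 0.0591
```

Request:
{"method": "drive_tool", "body": {
  "translation": [
    [0,0,0],
    [0,0,0],
    [0,0,0],
    [0,0,0],
    [0,0,0]
  ],
  "delta_rot": [
    [3.4,2,-5.6],
    [3.4,2,-5.6],
    [3.4,2,-5.6],
    [3.4,2,-5.6],
    [3.4,2,-5.6]
  ],
  "hand": [0.65,0.65,0.65,0.65,0.65]
}}

```text
time_s: 3.12
tcp_pos: [0.4772, 0.1483, 0.2424]
ee_rot: [-83.2, -34.9, 15.3]
wrist_force: [0.1, 0.8, -0.5]
width: 0.0593
```

Request:
{"method": "drive_tool", "body": {
  "translation": [
    [0,0,0],
    [0,0,0],
    [0,0,0],
    [0,0,0],
    [0,0,0]
  ],
  "delta_rot": [
    [3.4,2,-5.6],
    [3.4,2,-5.6],
    [3.4,2,-5.6],
    [3.4,2,-5.6],
    [3.4,2,-5.6]
  ],
  "hand": [0.65,0.65,0.65,0.65,0.65]
}}

```text
time_s: 3.53
tcp_pos: [0.477, 0.15, 0.254]
ee_rot: [-64.2, -24.4, -22.9]
wrist_force: [0.9, -0.2, 0.7]
width: 0.0592
```

Request:
{"method": "drive_tool", "body": {
  "translation": [
    [0,0,0],
    [0,0,0],
    [0,0,0],
    [0,0,0],
    [0,0,0]
  ],
  "delta_rot": [
    [3.4,2,-5.6],
    [3.4,2,-5.6],
    [3.4,2,-5.6],
    [3.4,2,-5.6],
    [3.4,2,-5.6]
  ],
  "hand": [0.65,0.65,0.65,0.65,0.65]
}}

```text
time_s: 3.95
tcp_pos: [0.4765, 0.1513, 0.2656]
ee_rot: [-56.2, -6.4, -53.8]
wrist_force: [0.2, 0.5, 0.1]
width: 0.0595
```

```bash
sed -i 's/x=np.array(\[-np.sin(a),np.cos(a),0\])/x=np.array([np.sin(a),-np.cos(a),0])/' h.py; sed -i 's/30.5,55/30.5,60/' b.py;  python3 b.py
```

```text
t 3.95 p [0.4765 0.1513 0.2656] w 0.0595 F [0.2 0.5 0.1]
2 rows of [0.0082, -0.0091, -0.0096] [1.63, 3.37, -2.98]
3 rows of [0.0, 0.0, -0.0333] [0.0, 0.0, 0.0]
3 rows of [0.0115, 0.0068, -0.0231] [0.0, 0.0, 0.0]
[ 10.7  -3.3 119.9  17.5  31.3  50.2]
```

Request:
{"method": "drive_tool", "body": {
  "translation": [
    [0.008,-0.009,-0.01],
    [0.008,-0.009,-0.01],
    [0,0,-0.033],
    [0,0,-0.033],
    [0,0,-0.02]
  ],
  "delta_rot": [
    [1.6,3.4,-3],
    [1.6,3.4,-3],
    [0,0,0],
    [0,0,0],
    [0,0,0]
  ],
  "hand": [0.65,0.65,0.65,0.65,0.65]
}}

```text
time_s: 4.37
tcp_pos: [0.4986, 0.1347, 0.176]
ee_rot: [-58.5, -1.1, -59.0]
wrist_force: [-1.1, 0.8, -0.5]
width: 0.0597
```

```bash
sed -i 's/^plan.*/plan([(pre,R),(G-.006*a,R)])/' b.py;  python3 b.py
```

```text
t 4.37 p [0.4986 0.1347 0.176 ] w 0.0597 F [-1.1  0.8 -0.5]
1 rows of [-0.0057, -0.0016, -0.0296] [0.19, 1.82, -0.5]
3 rows of [0.0115, 0.0068, -0.0231] [0.0, 0.0, 0.0]
[  7.    5.7 124.5  30.1  23.1  40.7]
```

Request:
{"method": "drive_tool", "body": {
  "translation": [
    [-0.006,-0.002,-0.03],
    [0.006,0.003,-0.015],
    [0.006,0.004,-0.015],
    [0.006,0.004,-0.01]
  ],
  "delta_rot": [
    [0.2,1.8,-0.5],
    [0,0,0],
    [0,0,0],
    [0,0,0]
  ],
  "hand": [0.65,0.65,0.65,0.65]
}}

```text
time_s: 4.7
tcp_pos: [0.5106, 0.1454, 0.1087]
ee_rot: [-59.6, -0.5, -58.6]
wrist_force: [-0.9, 1.0, 0.1]
width: 0.0594
```

```bash
sed -i 's/^plan.*/plan([(G-.006*a,R)],10)/' b.py;  python3 b.py
```

```text
t 4.7 p [0.5106 0.1454 0.1087] w 0.0594 F [-0.9  1.   0.1]
4 rows of [0.0042, 0.002, -0.0079] [0.07, 0.15, -0.22]
[  8.2  13.4 127.4  46.4  15.3  24.1]
```

Request:
{"method": "drive_tool", "body": {
  "translation": [
    [0.005,0.002,-0.01],
    [0.005,0.002,-0.01],
    [0.004,0.002,-0.01],
    [0.002,0.001,-0.006]
  ],
  "delta_rot": [
    [0,0.1,-0.2],
    [0,0.1,-0.2],
    [0,0.1,-0.2],
    [0,0.1,-0.2]
  ],
  "hand": [0.65,0.65,0.65,0.65]
}}

```text
time_s: 5.03
tcp_pos: [0.5312, 0.1568, 0.0785]
ee_rot: [-59.3, -0.9, -58.4]
wrist_force: [0.1, 0.4, -0.5]
width: 0.0596
```

```bash
python3 b.py
```

```text
t 5.03 p [0.5312 0.1568 0.0785] w 0.0596 F [ 0.1  0.4 -0.5]
1 rows of [-0.0038, -0.0034, -0.0013] [0.39, 1.09, -1.13]
[  9.4  18.1 127.1  61.9  11.8   8.9]
```

Request:
{"method": "drive_tool", "body": {
  "translation": [
    [-0.004,-0.003,-0.002],
    [0,0,-0.001],
    [0,0,-0.001],
    [0,0,-0.001],
    [0,0,-0.001]
  ],
  "delta_rot": [
    [0.4,1,-1],
    [0,0,0],
    [0,0,0],
    [0,0,0],
    [0,0,0]
  ],
  "hand": [0.2,0.2,0.2,0.2,0.2],
  "grip_force": 30
}}

```text
time_s: 5.45
tcp_pos: [0.5314, 0.1579, 0.0794]
ee_rot: [-59.1, -0.5, -58.5]
wrist_force: [-0.2, -0.9, -0.9]
width: 0.0296
```

```bash
python3 b.py
```

```text
t 5.45 p [0.5314 0.1579 0.0794] w 0.0296 F [-0.2 -0.9 -0.9]
1 rows of [-0.004, -0.0045, -0.0022] [0.01, 1.0, -1.05]
[  9.4  18.1 127.   62.2  12.2   8.8]
```

```bash
cat > c.py <<'E'
from h import *
import sys,os
def foot_rel(name,M=None,t=None):
    f=f'{name}.npz'
    if M is not None:
        s=status.read_state(); R=Ro.from_euler('xyz',s['ee_rot'],degrees=True).as_matrix()
        # snap: foot y along jaw axis
        Mr=R.T@M; tr=R.T@(t-s['tcp_pos']); tr[0]=0; np.savez(f,M=Mr,t=tr); print('rel',np.round(tr,4)); print(np.round(Mr,2))
    z=np.load(f); return z['M'],z['t']
def footR(az,pitch):
    a,p=np.radians([az,pitch]); x=np.array([np.cos(p)*np.cos(a),np.cos(p)*np.sin(a),np.sin(p)]); y=np.array([-np.sin(a),np.cos(a),0]); return np.stack([x,y,np.cross(x,y)],1)
def chute(s,up): # leg-centre pose
    F=footR(.7,30); p=np.array([.4305,-.1313,.030])+s*F[:,0]+(.003+up)*F[:,2]; return F,p
def tool(rel,F,p):
    M,t=rel; R=F@M.T; return (p-R@t,R)
E
cat > d.py <<'E'
from c import *
rel=foot_rel('B') if os.path.exists('B.npz') else None
if rel is None:
    s=status.read_state(); R=Ro.from_euler('xyz',s['ee_rot'],degrees=True).as_matrix()
    az=np.degrees(np.arctan2(R[0,0],-R[1,0])); print('az',az)
    rel=foot_rel('B',footR(az,90),np.array([.530,.155,.045]))
hi=tool(rel,*chute(.240,.06)); lo=tool(rel,*chute(.240,.002))
p=status.read_state()['tcp_pos']
plan([(p+[0,-.02,.13],Ro.from_euler('xyz',status.read_state()['ee_rot'],degrees=True).as_matrix()),(hi[0]+[0,0,.08],hi[1]),hi,lo])
print(hi,lo[0],np.round(status.read_state()['joint_pos'],1))
E
python3 d.py
```

```text
az 31.54773204640162
rel [ 0.      0.0282 -0.02  ]
[[ 0.01 -1.   -0.  ]
 [-0.86 -0.01 -0.51]
 [ 0.51  0.   -0.86]]
t 5.45 p [0.5314 0.1579 0.0794] w 0.0296 F [-0.2 -0.9 -0.9]
4 rows of [0.0, -0.005, 0.0325] [0.0, 0.0, 0.0]
11 rows of [0.0097, -0.0242, 0.0082] [-1.53, 5.3, -2.54]
3 rows of [0.0, 0.0, -0.0267] [0.0, 0.0, 0.0]
2 rows of [0.0145, 0.0002, -0.0251] [0.0, 0.0, 0.0]
(array([ 0.63802033, -0.12845   ,  0.21943912]), array([[ 0.020121  , -0.4868471 ,  0.87325543],
       [-0.99978713, -0.01378489,  0.01535127],
       [ 0.00456401, -0.87337843, -0.48702083]])) [ 0.66701816 -0.12809571  0.16920964] [  9.4  18.1 127.   62.2  12.2   8.8]
```

Request:
{"method": "drive_tool", "body": {
  "translation": [
    [0,0,0.033],
    [0,-0.005,0.033],
    [0,-0.005,0.033],
    [0,-0.005,0.033],
    [0,-0.005,0.02]
  ],
  "delta_rot": [
    [0,0,0],
    [0,0,0],
    [0,0,0],
    [0,0,0],
    [0,0,0]
  ],
  "hand": [0.2,0.2,0.2,0.2,0.2]
}}

```text
time_s: 5.87
tcp_pos: [0.5266, 0.1407, 0.2108]
ee_rot: [-59.7, -0.1, -58.0]
wrist_force: [0.7, 0.4, -0.3]
width: 0.0296
```

Request:
{"method": "drive_tool", "body": {
  "translation": [
    [0.01,-0.024,0.008],
    [0.01,-0.024,0.008],
    [0.01,-0.024,0.008],
    [0.01,-0.024,0.008],
    [0.01,-0.024,0.008]
  ],
  "delta_rot": [
    [-1.5,5.3,-2.5],
    [-1.5,5.3,-2.5],
    [-1.5,5.3,-2.5],
    [-1.5,5.3,-2.5],
    [-1.5,5.3,-2.5]
  ],
  "hand": [0.2,0.2,0.2,0.2,0.2]
}}

```text
time_s: 6.28
tcp_pos: [0.5693, 0.0174, 0.2604]
ee_rot: [-87.6, 4.4, -71.9]
wrist_force: [1.3, 0.3, -0.3]
width: 0.0302
```

```bash
sed -i 's/^plan.*/plan([(hi[0]+[0,0,.08],hi[1]),hi,lo])/;s/^print.*/print(np.round(status.read_state()["joint_pos"],1))/' d.py; python3 d.py
```

```text
t 6.28 p [0.5693 0.0174 0.2604] w 0.0302 F [ 1.3  0.3 -0.3]
6 rows of [0.0115, -0.0243, 0.0065] [-1.63, 5.07, -2.55]
3 rows of [0.0, 0.0, -0.0267] [0.0, 0.0, 0.0]
2 rows of [0.0145, 0.0002, -0.0251] [0.0, 0.0, 0.0]
[-2.1 16.7 89.1  5.2 73.6 68.5]
```

Request:
{"method": "drive_tool", "body": {
  "translation": [
    [0.0115,-0.024,0.007],
    [0.0115,-0.024,0.007],
    [0.0115,-0.024,0.007],
    [0.0115,-0.024,0.007],
    [0.0115,-0.024,0.007]
  ],
  "delta_rot": [
    [-1.6,5.1,-2.5],
    [-1.6,5.1,-2.5],
    [-1.6,5.1,-2.5],
    [-1.6,5.1,-2.5],
    [-1.6,5.1,-2.5]
  ],
  "hand": [0.2,0.2,0.2,0.2,0.2]
}}

```text
time_s: 6.7
tcp_pos: [0.6286, -0.1069, 0.3031]
ee_rot: [-114.8, 1.2, -86.3]
wrist_force: [1.2, 0.6, 0.1]
width: 0.0299
```

Request:
{"method": "drive_tool", "body": {
  "translation": [
    [0.0115,-0.024,0.007],
    [0,0,0]
  ],
  "delta_rot": [
    [-1.6,5.1,-2.5],
    [0,0,0]
  ],
  "hand": [0.2,0.2]
}}

```text
time_s: 6.87
tcp_pos: [0.6447, -0.1357, 0.3044]
ee_rot: [-120.5, -0.2, -89.1]
wrist_force: [0.4, 0.3, -3.7]
width: 0.0297
```

```bash
python3 d.py
```

```text
t 6.87 p [ 0.6447 -0.1357  0.3044] w 0.0297 F [ 0.4  0.3 -3.7]
1 rows of [-0.0066, 0.0073, -0.0049] [-0.0, -1.36, 0.3]
3 rows of [0.0, 0.0, -0.0267] [0.0, 0.0, 0.0]
2 rows of [0.0145, 0.0002, -0.0251] [0.0, 0.0, 0.0]
[-10.2  41.9  45.8  -6.8 122.1  76.9]
```

Request:
{"method": "drive_tool", "body": {
  "translation": [
    [-0.006,0.007,-0.03],
    [0,0,-0.027],
    [0,0,-0.02],
    [0,0,0]
  ],
  "delta_rot": [
    [0,-1.4,0.3],
    [0,0,0],
    [0,0,0],
    [0,0,0]
  ],
  "hand": [0.2,0.2,0.2,0.2]
}}

```text
time_s: 7.2
tcp_pos: [0.6419, -0.13, 0.2196]
ee_rot: [-118.9, 0.0, -88.8]
wrist_force: [-0.4, -0.5, -1.0]
width: 0.0295
```

```bash
sed -i 's/^plan.*/plan([hi,lo])/' d.py; python3 d.py
python3 - <<'E'
from h import *
grab('top','2');p,_=grab('scene','2')
a=cv2.imread('pics/top_2.png')[100:240,280:400];c=cv2.imread('pics/scene_2.png')[130:270,160:300]
cv2.imwrite('pics/b2.png',np.hstack([cv2.resize(a,(400,467),interpolation=2),cv2.resize(c,(400,467),interpolation=2)]))
E
```

```text
t 7.2 p [ 0.6419 -0.13    0.2196] w 0.0295 F [-0.4 -0.5 -1. ]
1 rows of [-0.0039, 0.0015, -0.0001] [-0.31, 0.19, -0.09]
2 rows of [0.0145, 0.0002, -0.0251] [0.0, 0.0, 0.0]
[ -9.9  41.8  57.2  -5.7 109.4  78.3]
```

View pics/b2.png

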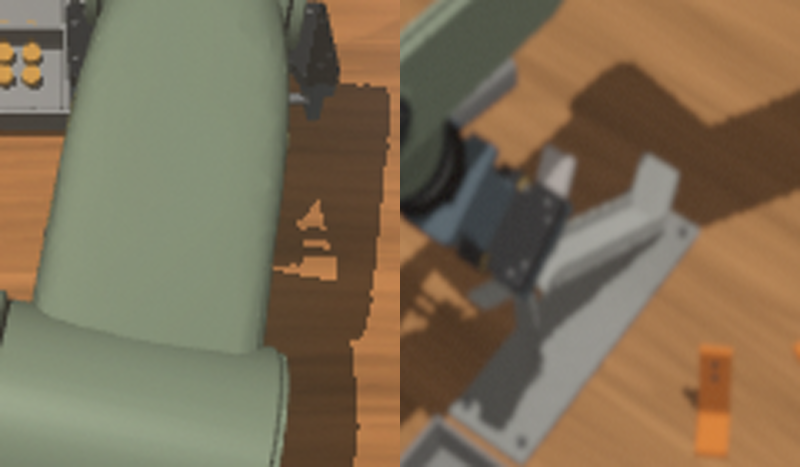

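The crop's right panel shows B held with the tab up at (557,172), on the downhill side. I'll check its lateral position with depth before lowering.

Run:
```python
from c import *
rel=foot_rel('B'); s=status.read_state(); R=Ro.from_euler('xyz',s['ee_rot'],degrees=True).as_matrix(); F=R@rel[0]; p=s['tcp_pos']+R@rel[1]
print('pitch',np.degrees(np.arcsin(F[2,0])),'az',np.degrees(np.arctan2(F[1,0],F[0,0])),p)
for q in ([-.042,.015,.042],[-.042,-.015,.042],[-.042,0,.01]): X=p+F@np.array(q); print(np.round(X,4),np.round(proj('scene',X),1))
S=cloud('scene','2'); print('seen uphill/tab region')
V=S[150:215,195:240].reshape(-1,3); L=(V-p)@F  # in foot frame
k=(L[:,0]<-.025)&(L[:,0]>-.06)&(L[:,2]>.008)&(L[:,2]<.06)&(abs(L[:,1])<.03); print(k.sum(), np.round(np.percentile(L[k],[2,25,50,75,98],axis=0),4))
d=np.load('scene_2.npz'); im=d['p'][:,:,::-1].copy()
for q in ([-.045,.015,.042],[-.045,-.015,.042],[-.045,.015,-.003],[-.045,-.015,-.003]):
    u,v=proj('scene',p+F@np.array(q)); im[int(round(v)),int(round(u))]=(0,0,255)
cv2.imwrite('pics/b3.png',cv2.resize(im[145:215,180:250],(560,560),interpolation=0))
```

```text
pitch 30.49745463418714 az 0.6522664933259219 [ 0.6118666  -0.13097131  0.2086439 ]
[ 0.5542 -0.1168  0.2236] [219.9 177.3]
[ 0.5546 -0.1468  0.2235] [210.5 172.4]
[ 0.5706 -0.1315  0.1959] [212. 186.]
seen uphill/tab region
129 [[-0.0473 -0.0134  0.0127]
 [-0.0425 -0.0048  0.0205]
 [-0.0407  0.0039  0.0282]
 [-0.039   0.0113  0.0358]
 [-0.0362  0.0175  0.0419]]
```

View pics/b3.png

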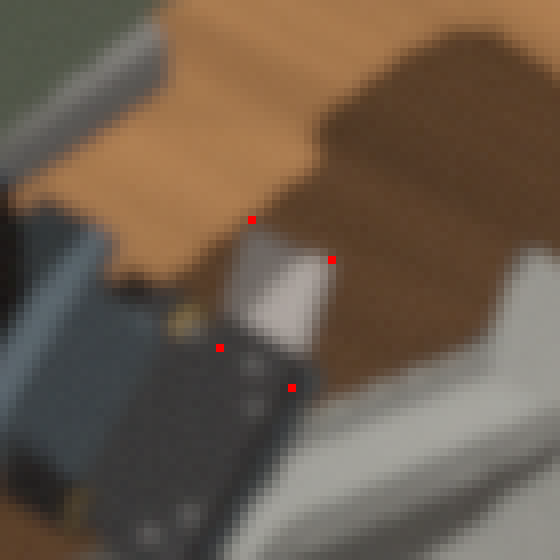

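The predicted tab corners (red) fall on the seen tab to within about 2 mm. Lowering.

Request:
{"method": "drive_tool", "body": {
  "translation": [
    [0.007,0.002,-0.02],
    [0.009,0,-0.016],
    [0.006,0,-0.01],
    [0,0,0]
  ],
  "delta_rot": [
    [-0.3,0.2,-0.1],
    [0,0,0],
    [0,0,0],
    [0,0,0]
  ],
  "hand": [0.2,0.2,0.2,0.2]
}}

```text
time_s: 7.63
tcp_pos: [0.669, -0.1277, 0.1803]
ee_rot: [-118.1, -0.5, -88.8]
wrist_force: [-0.7, 0.2, -1.2]
width: 0.0295
```

```bash
sed -i 's/^plan.*/plan([lo],10)/' d.py; python3 d.py
```

```text
t 7.63 p [ 0.669  -0.1277  0.1803] w 0.0295 F [-0.7  0.2 -1.2]
2 rows of [-0.001, -0.0002, -0.0055] [0.09, 0.5, -0.03]
[ -9.3  45.2  55.7  -5.6 106.7  79.3]
```

Request:
{"method": "drive_tool", "body": {
  "translation": [
    [-0.001,0,-0.005],
    [-0.001,0,-0.005],
    [0,0,-0.003]
  ],
  "delta_rot": [
    [0.1,0.5,0],
    [0,0.4,0],
    [0,0,0]
  ],
  "hand": [0.2,0.2,0.2]
}}

```text
time_s: 7.88
tcp_pos: [0.6668, -0.1275, 0.1688]
ee_rot: [-119.2, -0.3, -88.8]
wrist_force: [-1.8, 1.4, 17.4]
width: 0.0296
```

```bash
python3 d.py
```

```text
t 7.88 p [ 0.6668 -0.1275  0.1688] w 0.0296 F [-1.8  1.4 17.4]
1 rows of [0.0002, -0.0006, 0.0004] [0.09, -0.08, -0.07]
[ -9.3  45.9  56.2  -5.7 106.6  79.3]
```

Contact is at the predicted floor height. Easing off 1 mm and releasing.

Request:
{"method": "drive_tool", "body": {
  "translation": [
    [0,0,0.001],
    [0,0,0],
    [0,0,0],
    [0,0,0],
    [0,0,0]
  ],
  "delta_rot": [
    [0,0,0],
    [0,0,0],
    [0,0,0],
    [0,0,0],
    [0,0,0]
  ],
  "hand": [0.2,0.55,0.55,0.55,0.55]
}}

```text
time_s: 8.3
tcp_pos: [0.6664, -0.1278, 0.1712]
ee_rot: [-119.2, -0.4, -88.8]
wrist_force: [0.2, 0.4, 0.2]
width: 0.0496
```

Request:
{"method": "drive_tool", "body": {
  "translation": [
    [0.01,0,0.017],
    [0.016,0,0.028],
    [0.016,0,0.028],
    [0,0,0.036]
  ],
  "delta_rot": [
    [0,0,0],
    [0,0,0],
    [0,0,0],
    [0,0,0]
  ],
  "hand": [0.55,0.55,0.55,0.55]
}}

```text
time_s: 8.63
tcp_pos: [0.7052, -0.1273, 0.2746]
ee_rot: [-120.4, -0.1, -88.8]
wrist_force: [2.2, -0.4, -0.3]
width: 0.0502
```

Run:
```python
from c import *
p,_=grab('scene','3')
# foot A grasp
Fz=footR(20.5,0); g=np.array([.5443,.348,0])+.025*Fz[:,0]
R=Rt(20.5,90); T=g+[0,0,.0265]
plan([(T+[0,0,.25],R),(T+[0,0,.04],R),(T,R)])
S=cloud('scene','3'); V=S[140:270,170:280].reshape(-1,3); F,o=chute(0,-.003); L=(V-o)@F; k=(abs(L[:,1])<.012)&(L[:,2]>-.01)&(L[:,2]<.06)
for a in range(-5,290,10):
    m=k&(L[:,0]*1000>=a)&(L[:,0]*1000<a+10); print(a,m.sum(),np.round(np.percentile(L[m,2],[10,50,95])*1000) if m.sum()>3 else '')
cv2.imwrite('pics/c3.png',cv2.resize(cv2.imread('pics/scene_3.png')[140:270,160:290],(520,520),interpolation=2))
```

```text
t 8.68 p [ 0.7053 -0.1276  0.2839] w 0.0501 F [-0.8  0.8  5. ]
14 rows of [-0.0098, 0.0346, -0.0005] [0.42, -2.09, 1.36]
6 rows of [0.0, 0.0, -0.035] [0.0, 0.0, 0.0]
2 rows of [0.0, 0.0, -0.02] [0.0, 0.0, 0.0]
-5 71 [10. 34. 53.]
5 52 [ 9. 27. 45.]
15 11 [ 7.  8. 10.]
25 10 [ 7.  9. 11.]
35 11 [ 7.  8. 10.]
45 13 [ 7.  9. 10.]
55 11 [ 7.  8. 10.]
65 14 [ 7.  8. 10.]
75 11 [7. 8. 9.]
85 26 [1. 5. 9.]
95 5 [1. 2. 4.]
105 12 [1. 2. 5.]
115 9 [-0.  1.  4.]
125 8 [-1.  2.  3.]
135 12 [1. 3. 5.]
145 14 [1. 2. 3.]
155 11 [1. 2. 3.]
165 13 [1. 2. 4.]
175 10 [1. 2. 5.]
185 16 [-0.  2.  4.]
195 16 [1. 2. 4.]
205 18 [-2.  1.  3.]
215 18 [-0.  2.  5.]
225 15 [-2.  1.  4.]
235 16 [-1.  1.  3.]
245 19 [-3.  2.  3.]
255 15 [-0.  1.  4.]
265 13 [-3.  1.  4.]
275 12 [-3.  1.  3.]
285 2
```

View pics/c3.png

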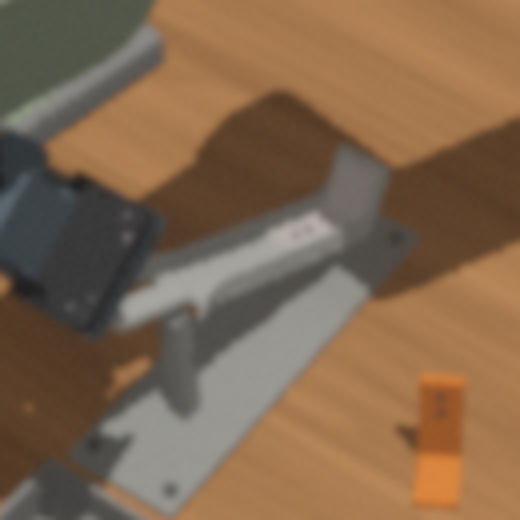

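Crop: B has slid down and lies flat between the walls, tab up against the stop (tab at about (355,190)). Depth agrees: leg from 0 to 90 mm, height 6–9 mm. Now foot A.

Request:
{"method": "drive_tool", "body": {
  "translation": [
    [-0.01,0.035,0.004],
    [-0.01,0.035,0],
    [-0.01,0.035,0],
    [-0.01,0.035,0],
    [-0.01,0.035,0]
  ],
  "delta_rot": [
    [0.4,-2.1,1.4],
    [0.4,-2.1,1.4],
    [0.4,-2.1,1.4],
    [0.4,-2.1,1.4],
    [0.4,-2.1,1.4]
  ],
  "hand": [0.65,0.65,0.65,0.65,0.65]
}}

```text
time_s: 9.1
tcp_pos: [0.6577, 0.0436, 0.2851]
ee_rot: [-108.2, 0.7, -82.4]
wrist_force: [0.2, -0.5, 0.5]
width: 0.0596
```

Request:
{"method": "drive_tool", "body": {
  "translation": [
    [-0.01,0.035,0],
    [-0.01,0.035,0],
    [-0.01,0.035,0],
    [-0.01,0.035,0],
    [-0.01,0.035,0]
  ],
  "delta_rot": [
    [0.4,-2.1,1.4],
    [0.4,-2.1,1.4],
    [0.4,-2.1,1.4],
    [0.4,-2.1,1.4],
    [0.4,-2.1,1.4]
  ],
  "hand": [0.65,0.65,0.65,0.65,0.65]
}}

```text
time_s: 9.52
tcp_pos: [0.6026, 0.226, 0.2866]
ee_rot: [-96.8, 0.7, -75.0]
wrist_force: [0.1, 0.9, 0.6]
width: 0.0593
```

Request:
{"method": "drive_tool", "body": {
  "translation": [
    [-0.01,0.035,0],
    [-0.01,0.035,0],
    [-0.01,0.03,0],
    [0,0,-0.02]
  ],
  "delta_rot": [
    [0.4,-2.1,1.4],
    [0.4,-2.1,1.4],
    [0.4,-2.1,1.4],
    [0,0,0]
  ],
  "hand": [0.65,0.65,0.65,0.65]
}}

```text
time_s: 9.85
tcp_pos: [0.5675, 0.3375, 0.2723]
ee_rot: [-89.4, 0.3, -70.1]
wrist_force: [1.1, -0.8, 0.9]
width: 0.0592
```

```bash
cat > e.py <<'E'
from c import *
Fz=footR(20.5,0); g=np.array([.5443,.348,0])+.025*Fz[:,0]
R=Rt(20.5,90); T=g+[0,0,.0265]
W=[(T+[0,0,.04],R),(T,R)]
plan(W if status.read_state()['tcp_pos'][2]>.08 else W[1:],30)
print(np.round(status.read_state()['joint_pos'],1))
E
python3 e.py
```

```text
t 9.85 p [0.5675 0.3375 0.2723] w 0.0592 F [ 1.1 -0.8  0.9]
7 rows of [0.0, 0.0027, -0.0294] [-0.07, 0.07, 0.09]
2 rows of [0.0, 0.0, -0.02] [0.0, 0.0, 0.0]
[29.7 24.9 74.6  0.2 79.8 99.7]
```

Request:
{"method": "drive_tool", "body": {
  "translation": [
    [0,0.005,-0.03],
    [0,0.004,-0.03],
    [0,0.003,-0.03],
    [0,0.003,-0.03],
    [0,0.003,-0.03]
  ],
  "delta_rot": [
    [0,0,0.1],
    [0,0,0.1],
    [0,0,0.1],
    [0,0,0.1],
    [0,0,0.1]
  ],
  "hand": [0.65,0.65,0.65,0.65,0.65]
}}

```text
time_s: 10.27
tcp_pos: [0.5656, 0.3606, 0.1244]
ee_rot: [-88.4, 0.4, -69.2]
wrist_force: [0.6, 0.8, -0.6]
width: 0.0588
```

Request:
{"method": "drive_tool", "body": {
  "translation": [
    [0,0,-0.03],
    [0,0,-0.015],
    [0,0,0]
  ],
  "delta_rot": [
    [0,0,0],
    [0,0,0],
    [0,0,0]
  ],
  "hand": [0.65,0.65,0.65]
}}

```text
time_s: 10.52
tcp_pos: [0.5608, 0.3587, 0.0707]
ee_rot: [-89.1, 0.3, -69.1]
wrist_force: [-0.1, -0.4, 0.5]
width: 0.0593
```

```bash
python3 e.py;  python3 - <<'E'
from h import *
grab('top','4');p,_=grab('scene','4')
a=cv2.imread('pics/top_4.png')[160:230,130:200];c=cv2.imread('pics/scene_4.png')[250:350,320:420]
cv2.imwrite('pics/b4.png',np.hstack([cv2.resize(a,(400,400),interpolation=2),cv2.resize(c,(400,400),interpolation=2)]))
E
```

```text
t 10.52 p [0.5608 0.3587 0.0707] w 0.0593 F [-0.1 -0.4  0.5]
2 rows of [0.0035, -0.001, -0.0221] [-0.31, 0.36, -0.18]
[ 31.5  33.6  90.1   0.2  55.4 100.6]
```

View pics/b4.png

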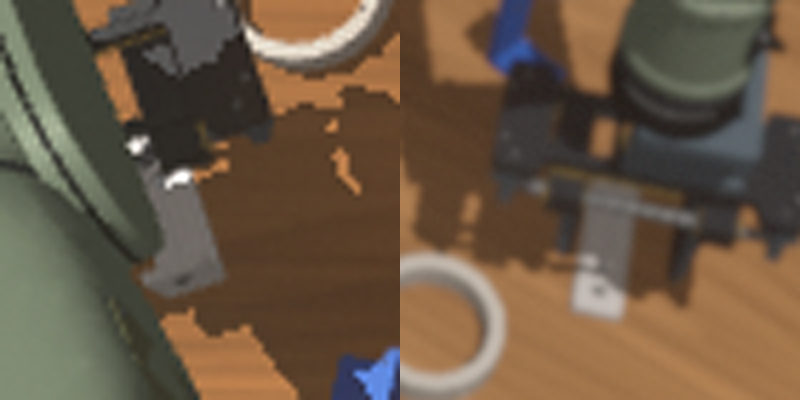

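The right crop shows A's leg (600,260) between the two open fingers, (565,220) and (685,250). Lowering.

Request:
{"method": "drive_tool", "body": {
  "translation": [
    [0.004,-0.001,-0.02],
    [0.003,-0.001,-0.014],
    [0,0,-0.007],
    [0,0,0]
  ],
  "delta_rot": [
    [-0.3,0.4,-0.2],
    [0,0,0],
    [0,0,0],
    [0,0,0]
  ],
  "hand": [0.65,0.65,0.65,0.65]
}}

```text
time_s: 10.95
tcp_pos: [0.5742, 0.3599, 0.0393]
ee_rot: [-88.5, 0.4, -69.4]
wrist_force: [-0.0, 0.6, -1.2]
width: 0.0595
```

```bash
python3 e.py
```

```text
t 10.95 p [0.5742 0.3599 0.0393] w 0.0595 F [-0.   0.6 -1.2]
1 rows of [-0.0065, -0.0031, -0.0128] [-0.91, 1.3, -0.14]
[3.110e+01 3.610e+01 9.040e+01 1.000e-01 5.190e+01 1.003e+02]
```

Request:
{"method": "drive_tool", "body": {
  "translation": [
    [-0.005,-0.002,-0.006],
    [-0.002,-0.001,-0.006],
    [0,0,-0.002]
  ],
  "delta_rot": [
    [-0.9,1.3,0],
    [0,0,0],
    [0,0,0]
  ],
  "hand": [0.65,0.65,0.65]
}}

```text
time_s: 11.2
tcp_pos: [0.568, 0.3574, 0.0275]
ee_rot: [-89.8, 0.0, -69.4]
wrist_force: [0.1, 0.2, -0.2]
width: 0.0589
```

```bash
python3 e.py
```

```text
t 11.2 p [0.568  0.3574 0.0275] w 0.0589 F [ 0.1  0.2 -0.2]
1 rows of [-0.0003, -0.0006, -0.001] [-0.09, 0.13, -0.12]
[ 31.2  36.9  90.8   0.   52.1 100.6]
```

Request:
{"method": "drive_tool", "body": {
  "translation": [
    [0,0,-0.001],
    [0,0,-0.001],
    [0,0,0],
    [0,0,0],
    [0,0,0]
  ],
  "delta_rot": [
    [0,0,0],
    [0,0,0],
    [0,0,0],
    [0,0,0],
    [0,0,0]
  ],
  "hand": [0.2,0.2,0.2,0.2,0.2],
  "grip_force": 30
}}

```text
time_s: 11.62
tcp_pos: [0.568, 0.3577, 0.026]
ee_rot: [-89.8, 0.0, -69.4]
wrist_force: [0.8, -0.4, -1.0]
width: 0.0298
```

```bash
cat > f.py <<'E'
from c import *
if not os.path.exists('A.npz'):
    s=status.read_state(); R=Ro.from_euler('xyz',s['ee_rot'],degrees=True).as_matrix()
    az=np.degrees(np.arctan2(R[0,0],-R[1,0])); print('az',az)
    foot_rel('A',footR(az,0),np.array([.5443,.348,.003]))
rel=foot_rel('A'); st=status.read_state(); p=st['tcp_pos']; R0=Ro.from_euler('xyz',st['ee_rot'],degrees=True).as_matrix()
hi=tool(rel,*chute(.240,.06)); lo=tool(rel,*chute(.240,.002)); top=(hi[0]+[0,0,.08],hi[1])
k=int(sys.argv[1]); plan([((p+[0,0,.2]),R0),top,hi,lo][k:],10 if k==3 else 36)
F=R0@rel[0]; print('foot pitch',np.degrees(np.arcsin(F[2,0])).round(1),np.round(st['joint_pos'],1))
E
python3 f.py 0
```

```text
az 20.64763603555546
rel [ 0.      0.0229 -0.0257]
[[-0. -1. -0.]
 [ 0.  0. -1.]
 [ 1. -0.  0.]]
t 11.62 p [0.568  0.3577 0.026 ] w 0.0298 F [ 0.8 -0.4 -1. ]
6 rows of [0.0, 0.0, 0.0333] [0.0, -0.0, 0.0]
14 rows of [0.0035, -0.0348, 0.0065] [0.4, -2.12, -1.39]
3 rows of [0.0, 0.0, -0.0267] [0.0, 0.0, 0.0]
2 rows of [0.0145, 0.0002, -0.0251] [0.0, 0.0, 0.0]
foot pitch -0.0 [ 31.2  37.   90.9   0.   51.9 100.6]
```

Request:
{"method": "drive_tool", "body": {
  "translation": [
    [0,0,0.02],
    [0,0,0.035],
    [0,0,0.038],
    [0,0,0.038],
    [0,0,0.038]
  ],
  "delta_rot": [
    [0,0,0],
    [0,0,0],
    [0,0,0],
    [0,0,0],
    [0,0,0]
  ],
  "hand": [0.2,0.2,0.2,0.2,0.2]
}}

```text
time_s: 12.03
tcp_pos: [0.5608, 0.3533, 0.1889]
ee_rot: [-91.2, -0.2, -69.4]
wrist_force: [1.1, 0.4, -0.8]
width: 0.0296
```

Request:
{"method": "drive_tool", "body": {
  "translation": [
    [0,0,0.035],
    [0.0035,-0.035,0.007],
    [0.0035,-0.035,0.007],
    [0.0035,-0.035,0.007],
    [0.0035,-0.035,0.007]
  ],
  "delta_rot": [
    [0,0,0],
    [0.4,-2.1,-1.4],
    [0.4,-2.1,-1.4],
    [0.4,-2.1,-1.4],
    [0.4,-2.1,-1.4]
  ],
  "hand": [0.2,0.2,0.2,0.2,0.2]
}}

```text
time_s: 12.45
tcp_pos: [0.5789, 0.2184, 0.2654]
ee_rot: [-81.1, -1.0, -74.7]
wrist_force: [1.2, 0.8, -0.7]
width: 0.0294
```

Request:
{"method": "drive_tool", "body": {
  "translation": [
    [0.0035,-0.035,0.007],
    [0.0035,-0.035,0.007],
    [0.0035,-0.035,0.007],
    [0.0035,-0.035,0.007],
    [0.0035,-0.035,0.007]
  ],
  "delta_rot": [
    [0.4,-2.1,-1.4],
    [0.4,-2.1,-1.4],
    [0.4,-2.1,-1.4],
    [0.4,-2.1,-1.4],
    [0.4,-2.1,-1.4]
  ],
  "hand": [0.2,0.2,0.2,0.2,0.2]
}}

```text
time_s: 12.87
tcp_pos: [0.5944, 0.0354, 0.3036]
ee_rot: [-69.8, -1.2, -82.2]
wrist_force: [1.1, -0.2, -0.2]
width: 0.0296
```

```bash
python3 f.py 1
```

```text
t 12.87 p [0.5944 0.0354 0.3036] w 0.0296 F [ 1.1 -0.2 -0.2]
5 rows of [0.0046, -0.0329, 0.0027] [0.4, -1.98, -1.39]
3 rows of [0.0, 0.0, -0.0267] [0.0, 0.0, 0.0]
2 rows of [0.0145, 0.0002, -0.0251] [0.0, 0.0, 0.0]
foot pitch 20.0 [ 1.8  8.8 95.8  1.1 55.1 83.3]
```

Request:
{"method": "drive_tool", "body": {
  "translation": [
    [0.0046,-0.033,0.003],
    [0.0046,-0.033,0.003],
    [0.0046,-0.033,0.003],
    [0.0046,-0.033,0.003],
    [0.0046,-0.025,0]
  ],
  "delta_rot": [
    [0.4,-2,-1.4],
    [0.4,-2,-1.4],
    [0.4,-2,-1.4],
    [0.4,-2,-1.4],
    [0.4,-2,-1.4]
  ],
  "hand": [0.2,0.2,0.2,0.2,0.2]
}}

```text
time_s: 13.28
tcp_pos: [0.6153, -0.1312, 0.3199]
ee_rot: [-59.0, -0.1, -89.8]
wrist_force: [0.2, 0.4, -0.9]
width: 0.0298
```

Request:
{"method": "drive_tool", "body": {
  "translation": [
    [0,0,-0.027],
    [0,0,-0.027],
    [0,0,-0.02],
    [0,0,0]
  ],
  "delta_rot": [
    [0,0,0],
    [0,0,0],
    [0,0,0],
    [0,0,0]
  ],
  "hand": [0.2,0.2,0.2,0.2]
}}

```text
time_s: 13.62
tcp_pos: [0.6132, -0.1391, 0.2456]
ee_rot: [-58.7, -0.2, -90.4]
wrist_force: [-0.9, -1.0, -1.3]
width: 0.0294
```

```bash
python3 f.py 2
python3 - <<'E'
from c import *
grab('scene','5'); rel=foot_rel('A'); s=status.read_state(); R=Ro.from_euler('xyz',s['ee_rot'],degrees=True).as_matrix(); F=R@rel[0]; p=s['tcp_pos']+R@rel[1]
print('pitch',np.degrees(np.arcsin(F[2,0])),'az',np.degrees(np.arctan2(F[1,0],F[0,0])),p)
im=cv2.imread('pics/scene_5.png')
for q in ([-.045,.015,.042],[-.045,-.015,.042],[-.045,.015,-.003],[-.045,-.015,-.003]):
    u,v=proj('scene',p+F@np.array(q)); im[int(round(v)),int(round(u))]=(0,0,255)
cv2.imwrite('pics/b5.png',cv2.resize(im[145:225,180:260],(560,560),interpolation=0))
E
```

```text
t 13.62 p [ 0.6132 -0.1391  0.2456] w 0.0294 F [-0.9 -1.  -1.3]
1 rows of [0.0043, 0.0101, -0.0083] [0.27, 1.1, 1.16]
2 rows of [0.0145, 0.0002, -0.0251] [0.0, 0.0, 0.0]
foot pitch 31.1 [-18.2  10.8 106.   16.1  34.1  61.1]
pitch 31.320302315597488 az -0.26155611550437924 [ 0.60452456 -0.13942899  0.21512149]
```

View pics/b5.png

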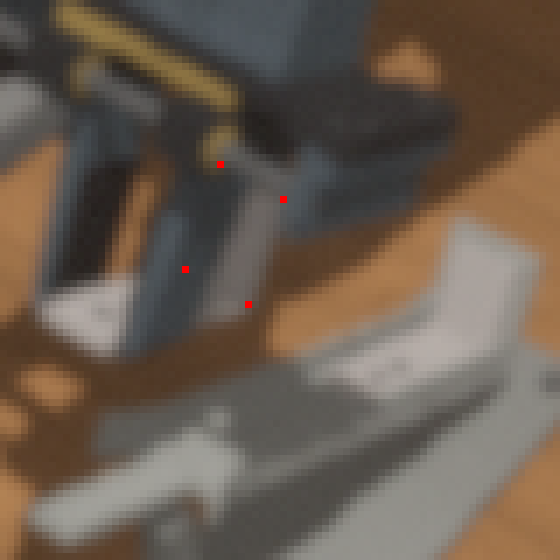

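A is held as predicted; the red corners lie on its tab at (240,240). Correcting y by 10 mm, then lowering.

Request:
{"method": "drive_tool", "body": {
  "translation": [
    [0.004,0.01,-0.008],
    [0,0,-0.002],
    [0,0,-0.002]
  ],
  "delta_rot": [
    [0.3,1.1,1.2],
    [0,0,0],
    [0,0,0]
  ],
  "hand": [0.2,0.2,0.2]
}}

```text
time_s: 13.92
tcp_pos: [0.621, -0.1285, 0.2399]
ee_rot: [-59.3, -0.1, -89.1]
wrist_force: [-0.4, 0.4, -0.6]
width: 0.0297
```

```bash
python3 f.py 2
```

```text
t 13.92 p [ 0.621  -0.1285  0.2399] w 0.0297 F [-0.4  0.4 -0.6]
1 rows of [-0.0035, -0.0006, -0.0026] [0.1, 0.51, -0.18]
2 rows of [0.0145, 0.0002, -0.0251] [0.0, 0.0, 0.0]
foot pitch 30.5 [-17.2  11.8 105.4  16.2  34.4  60.9]
```

Request:
{"method": "drive_tool", "body": {
  "translation": [
    [0.008,0,-0.018],
    [0.008,0,-0.014],
    [0.004,0,-0.008],
    [0,0,0]
  ],
  "delta_rot": [
    [0.1,0.5,-0.2],
    [0,0,0],
    [0,0,0],
    [0,0,0]
  ],
  "hand": [0.2,0.2,0.2,0.2]
}}

```text
time_s: 14.25
tcp_pos: [0.645, -0.1272, 0.2042]
ee_rot: [-59.2, -0.1, -89.1]
wrist_force: [-1.3, -0.6, -1.7]
width: 0.0295
```

```bash
python3 f.py 3
```

```text
t 14.25 p [ 0.645  -0.1272  0.2042] w 0.0295 F [-1.3 -0.6 -1.7]
2 rows of [0.0007, -0.0008, -0.0086] [0.08, 0.28, -0.08]
foot pitch 30.6 [-16.2  15.7 105.7  17.2  30.   60.1]
```

Request:
{"method": "drive_tool", "body": {
  "translation": [
    [0.001,-0.001,-0.009],
    [0,0,-0.006],
    [0,0,-0.003]
  ],
  "delta_rot": [
    [0.1,0.5,-0.1],
    [0,0,0],
    [0,0,0]
  ],
  "hand": [0.2,0.2,0.2]
}}

```text
time_s: 14.5
tcp_pos: [0.6474, -0.1281, 0.1878]
ee_rot: [-59.5, -0.1, -89.2]
wrist_force: [-0.0, 0.8, -1.6]
width: 0.0292
```

```bash
python3 f.py 3
```

```text
t 14.5 p [ 0.6474 -0.1281  0.1878] w 0.0292 F [-0.   0.8 -1.6]
1 rows of [-0.0009, -0.0006, -0.0007] [0.13, 0.27, -0.11]
foot pitch 30.3 [-16.2  17.  106.5  18.   28.3  59.2]
```

Request:
{"method": "drive_tool", "body": {
  "translation": [
    [-0.001,-0.0005,-0.002],
    [0,0,-0.0015]
  ],
  "delta_rot": [
    [0.1,0.3,-0.1],
    [0,0,0]
  ],
  "hand": [0.2,0.2]
}}

```text
time_s: 14.67
tcp_pos: [0.646, -0.1286, 0.1848]
ee_rot: [-59.8, 0.0, -89.3]
wrist_force: [-9.3, 0.7, 12.3]
width: 0.0297
```

```bash
python3 f.py 3
```

```text
t 14.67 p [ 0.646  -0.1286  0.1848] w 0.0297 F [-9.3  0.7 12.3]
1 rows of [0.0005, -0.0001, 0.0023] [0.01, -0.02, -0.0]
foot pitch 30.0 [-16.2  17.1 106.6  18.   28.3  59.2]
```

On the floor. Easing off, opening, and retreating along the tool axis.

Request:
{"method": "drive_tool", "body": {
  "translation": [
    [0,0,0.001],
    [0,0,0],
    [0,0,0],
    [0,0,0],
    [0,0,0]
  ],
  "delta_rot": [
    [0,0,0],
    [0,0,0],
    [0,0,0],
    [0,0,0],
    [0,0,0]
  ],
  "hand": [0.2,0.55,0.55,0.55,0.55]
}}

```text
time_s: 15.08
tcp_pos: [0.6465, -0.1294, 0.1883]
ee_rot: [-59.6, -0.0, -89.3]
wrist_force: [0.2, -0.6, 0.4]
width: 0.0498
```

Request:
{"method": "drive_tool", "body": {
  "translation": [
    [0,0,0.02],
    [0,0,0.035],
    [0,0,0.035],
    [0,0,0.035],
    [0,0,0.035]
  ],
  "delta_rot": [
    [0,0,0],
    [0,0,0],
    [0,0,0],
    [0,0,0],
    [0,0,0]
  ],
  "hand": [0.55,0.55,0.55,0.55,0.55]
}}

```text
time_s: 15.5
tcp_pos: [0.64, -0.1278, 0.3412]
ee_rot: [-61.0, 0.3, -89.4]
wrist_force: [1.4, 0.0, -0.5]
width: 0.0506
```

Run:
```python
from c import *
p,_=grab('scene','6'); grab('top','6'); s=status.read_state(); print(s['time_s'],s['tcp_pos'],s['wrist_force'])
S=cloud('scene','6'); V=S[140:270,170:280].reshape(-1,3); F,o=chute(0,-.003); L=(V-o)@F; k=(abs(L[:,1])<.012)&(L[:,2]>-.01)&(L[:,2]<.06)
for a in range(-5,290,10):
    m=k&(L[:,0]*1000>=a)&(L[:,0]*1000<a+10); print(a,m.sum(),np.round(np.percentile(L[m,2],[10,50,95])*1000) if m.sum()>3 else '')
cv2.imwrite('pics/c6.png',np.hstack([cv2.resize(cv2.imread('pics/scene_6.png')[150:270,170:290],(480,480),interpolation=2),cv2.resize(cv2.imread('pics/scene_6.png'),(320,240)).repeat(2,0)]))
```

```text
15.6 [ 0.64345387 -0.12865191  0.3490231 ] [ 0.82491116 -0.13907663  0.1727845 ]
-5 67 [17. 36. 53.]
5 54 [ 8. 24. 46.]
15 12 [ 7.  8. 11.]
25 9 [ 7.  9. 10.]
35 11 [ 7.  9. 10.]
45 9 [ 8.  9. 11.]
55 7 [ 7.  9. 11.]
65 5 [8. 8. 8.]
75 3 
85 42 [11. 28. 47.]
95 76 [ 9. 26. 45.]
105 8 [ 7.  8. 10.]
115 12 [ 7.  9. 10.]
125 15 [ 6.  9. 11.]
135 14 [ 6.  8. 10.]
145 16 [ 7.  8. 10.]
155 15 [6. 8. 9.]
165 13 [ 6.  9. 10.]
175 29 [1. 6. 9.]
185 15 [1. 2. 6.]
195 19 [1. 2. 5.]
205 19 [-2.  2.  4.]
215 13 [0. 2. 4.]
225 19 [-1.  2.  4.]
235 18 [-1.  2.  5.]
245 16 [-2.  1.  4.]
255 20 [-1.  2.  4.]
265 20 [-2.  1.  4.]
275 26 [-3. -1.  3.]
285 4 [-1.  2.  4.]
```

View pics/c6.png

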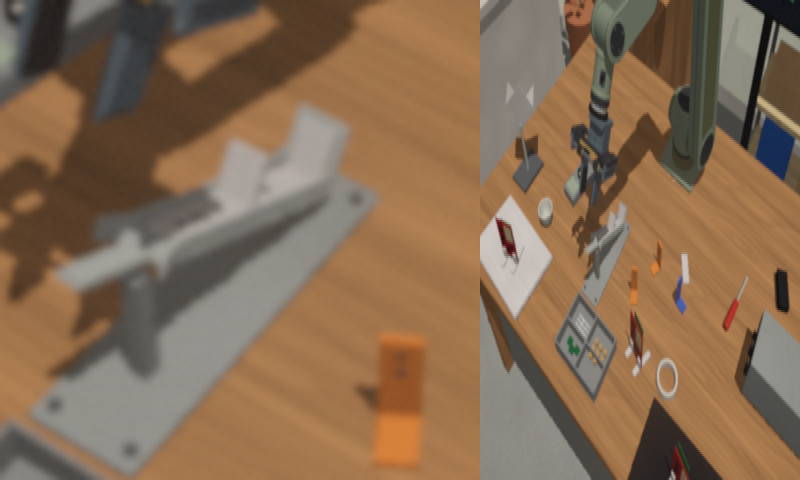

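Both feet lie flat in the lane, tabs up and downhill (tabs at crop (320,140) and (240,175)). In the depth data the legs run from 0 to 90 mm and from 90 to 180 mm. The other things on the desk look unmoved. Handing in.

```bash
python3 -c "
from bench import workorder; print(workorder.finish_job())"
```

```text
the job is handed in; nothing more can be done
None
```

Both feet are in the chute, legs flat on the floor, tabs up and at the downhill end. The job was handed in at about 15.6 s of the 61 s allowed.

- **Foot B (stood on its tab):** I gripped it by the leg, turned it over by about 60° in the gripper and released it at the chute mouth. It slid down to the stop.
- **Foot A (lay on its leg):** I loaded it second in the same way, and it slid down against B.

**Last checks:**
- **Position:** depth from the scene camera shows the legs at 0–90 mm and 90–180 mm up the lane. The leg tops are about 6–9 mm above the floor and the tabs about 45 mm high.
- **Arm and forces:** the gripper was open and about 15 cm above the lane. The largest wrist force I read was about 17 N.
- **Other objects:** they looked unmoved in the last picture, but I did not measure them again.
- **Joint 6:** it came within 0.2° of its range limit on the first approach to B. I flipped the tool half a turn there and carried on; no reading I took was past the limit.

No check failed or disagreed.

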